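Clear the sanding jig and set its pivot nut

TASK

Clear the two wooden offcuts off the base of the circle-sanding jig into the small plywood scrap box. Then screw the jig's knurled pivot nut down, clockwise seen from above, until it bottoms out, and back it off a quarter turn so that the arm can swing. Finish while still gripping the nut at that setting, do not let go, and leave everything else where it is.

Things in the scene. Friction and masses are not known exactly. Their poses are not given: they have to be found in the camera images.
- jig: Fixed circle-sanding jig: plywood base 200 (x) x 260 (y) x 18 mm high; origin at the centre of its underside. On it a wooden swing arm, x 0.03 to 0.07, y -0.055 to 0.130, top 34 mm high; a 12 mm steel pin on the arm at (0.050, -0.035) is 44 mm high, a stop pin at (0.076, -0.035) 38 mm. Pivot with the nut at (0.050, 0.085). The free -x side of the base carries the offcuts.
- offcut_a: Thicker wooden offcut, a bar 36 x 81 x 26 mm high, loose, flat on the jig's base (top of the base is 18 mm above the bench). Origin at the centre of its underside; its long axis lies horizontally along the direction (0.481, 0.877, 0) of its own frame. 40 g.
- offcut_b: Thinner wooden offcut, a bar 36 x 89 x 18 mm high, loose, flat on the jig's base. Origin at the centre of its underside; its long axis lies along the direction (0.306, 0.952, 0) of its own frame. 40 g. Which offcut lies where on the base varies.
- scrap_box: Open-topped plywood scrap box, 140 (its x) x 170 (its y) x 70 mm high, walls and floor 7 mm, fixed to the bench; origin at the centre of its underside.
- pivot_nut: Steel washer, 46 mm across and 3 mm thick, captive under the knurled nut (it carries the nut, so touching the nut counts as touching this); origin at the centre of its underside, on the pivot axis, 34 mm above the bench when the nut is home. It rises and sinks with the nut, 6 mm a turn.
- nut_grip (a point): Middle of the knurled steel nut, on its upright axis at half its height. The nut is a cylinder 39 mm across, 32 mm high, sitting on the washer: this point is 53 mm above the bench when home, plus 6 mm a turn. Its axes turn with the nut: a small dark rib on the top face points along +x. A 14 mm stud stands up to 13 mm out of its top.
- nut_turn (a joint): Angle by which the nut is unscrewed from its bottomed-out position, rad: 0 = bottomed out (hard stop), it grows counter-clockwise seen from above, a quarter turn is 1.57. The nut starts 2.0 to 2.9 rad up, on its thread already; hard stop at 3.5 too. Friction about 0.08 N m; it stays where it is left.
- glue_bottle: Bystander: cream glue bottle with a yellow nozzle, 58 mm across, 161 mm high, standing behind the jig; origin at the centre of its underside.
- wax_tin: Bystander: flat round tin 70 mm across, 32 mm high, at the right front; origin at the centre of its underside.
- sanding_block: Bystander: wooden sanding block 108 x 74 x 27 mm, at the left front; origin at the centre of its underside.
- finial: Bystander: turned wooden foot, 38 mm across, 81 mm high, standing behind the jig; origin at the centre of its underside.

How it is judged:
By the outcome, as a careful person would: the job done as asked, in the order asked, and still so for the second after the job is handed in, while the arm keeps its last pose, push and grip.
It also fails if it takes over 72 s, if anything falls off the work surface, if the arm or the gripper's body presses on something with over 40 N, if the wrist force passes 120 N, or if a joint passes its speed limit or range.

ROBOT

A 7-joint arm with a two-finger parallel gripper is mounted at the origin on a cart in front of the work surface, level with it; the furniture and walls round the work are solid. World frame = base frame: x ahead of the robot, y to its left, z up, the work surface at z = 0. Lengths are in mm, angles in rad, forces in N, time in s.
With the tool pointing down it reaches from about 350 to 900 mm from the base axis. Payload 7.2 kg.
Tool frame: the origin (TCP) lies between the finger pads, 19 mm behind the fingertips; this is the grasp point; z points along the fingers, y is the line along which they close (so a half turn about z gives the same grasp; the last joint's range is limited). The gripper opens to 88 mm and grips with 3 to 60 N. Pads are 20 mm wide; open, the fingers measure 115 mm over their backs; the gripper's body (75 mm by 178 mm) begins 61 mm behind the grasp point.
Start: joints at [1.081, 0.411, -0.013, 1.596, 0.006, 1.134, -0.082], TCP at [255.866, -570.229, 241.353] pointing down, gripper open.
Joint ranges: [-2.95, 2.95], [-0.29, 1.99], [-1.47, 1.44], [0.14, 2.54], [-1.03, 4.17], [0.13, 1.85], [-2.86, 2.86]. Speed limits (rad/s): [2.39, 2.39, 3.01, 3.01, 3.14, 3.14, 3.14].

INTERFACE

Orientations are given as [roll, pitch, yaw] about the fixed x, y, z axes, in that order (R = Rz(yaw) Ry(pitch) Rx(roll)).
In Python, from workcell import status, eyes, env, spotter gives the robot as it stands. The module is installed in compiled form; this text tells all that it offers.
- The arm moves only by the tool send_rows, never from a script. Its argument "moves" is a list that holds one entry, the list of rows, each a list of 4 numbers: the shift along the tool's x, y, z in mm, then the turn about the tool's z in rad. In form: [[[x, y, z, roll], ...]]. A call has exactly 10 rows; each row is the pose to reach, as a shift and turn from the pose commanded when the call began, along the tool's axes at that moment; what a row does not reach only later rows make up. A row lasts 1/10 s, in which the tool goes at most 50 mm and 8.59 degrees, less where a joint would pass 70% of its speed; a pose out of reach is approached as far as the arm can. A call with a gripper value outside its range is refused whole. "fingers" is the closure, from 0 (fully open) to 1 (shut), set as the call begins (left out, the last holds). The fingers move at their own pace and stop on an object; "squeeze" is the grip in N (left out, the last holds). Time passes only in rows, so rows that repeat a pose let the fingers close, or fill a call up. It gives the time, the measured TCP pose, the force, the opening and the grip force at its end, in the units of the state.
- status.get_state(): the state, without advancing time (a new reading comes with each control period).
- eyes.read_camera(name): name is "scene" or "side" or "wrist"; returns a dict with "frame" (384x512x3 uint8, blue, green, red), "range_z" (384x512 float32, mm along the optical axis (not along the pixel's ray), 0 where there is no reading), "mtx" (3x3 intrinsics, pixels), "dist_coeffs" ([k1, k2, p1, p2, k3] as OpenCV has them; the pictures are not rectified), "rvec" (rotation vector, rad) and "tvec" (3), from world to camera coordinates, as OpenCV has them. Camera axes: x right, y down, z forward; pixel columns grow to the right and rows downward; lengths in mm; the calibration is good to about 2 mm. A picture is of the moment at which its call begins.
- env.finish_job(): hands the job in; it is judged then, once.
Trained networks look in a picture, given as the dict that the camera call returned (one of the last four; its "shot" number tells which), for a name from the list of things; names that differ only in an ending like _2 or _b are one class to them, and where a whole thing is asked for, a point or a joint stands for the part that bears it (a point fixed in the world has none). Each returns a list of dicts, best first, with "score" (0 to 1); they miss things now and then, are a little off and sometimes report something else, mostly with a low value. They report only what shows in the picture. A call takes as long as a camera call.
- spotter.search_frame(picture, name): "extent" ([left, top, right, bottom] in pixels, round what is visible of it).
The state is a dict: "time": time; "joint_positions": joint angles; "qvel": joint speeds; "joint_torque": joint torques, N m; "ee_pos": TCP position; "tcp_rot": TCP orientation; "ft_force": force on the tool from outside, world axes, zero at the start; "torque": the same for the moment, N m; "width": finger opening in mm; "gripper_force": force on a finger pad.
Only numpy, scipy, OpenCV 4.12 (cv2) and the standard library are available. Lean on these libraries where they do the work, as an engineer would, in place of code of your own. Each camera call takes 0.05 s, during which the arm holds its last target. There are 200 camera calls.

## Working session

There is one attempt and no reset: what is moved stays moved. The work goes in short steps, Python scripts to look and compute and a tool call to move; the robot and the scene stay as the last step left them, time stands still between calls to the robot, and variables do not carry over. Pictures are saved under pics/ and viewed, at most 10 in all, crops included, and the job is handed in when it is done.

Besides the shell and the picture viewer there is one more tool, called after "Emit:" by a JSON object that holds its "fn" and its "kwargs", one argument or row to a line. send_rows: Moves the arm, as the interface text tells. Its arguments: {"type":"object","properties":{"moves":{"type":"array","items":{"type":"array","items":{"type":"array","items":{"type":"number"}}}},"fingers":{"type":"number"},"squeeze":{"type":"number"}},"required":["moves"]}

```bash
mkdir -p pics; cat > h.py <<'E'
import numpy as np, cv2
from workcell import status, eyes, env, spotter
def world(p,mask=None):
    z=p["range_z"]; h,w=z.shape
    u,v=np.meshgrid(np.arange(w),np.arange(h))
    n=cv2.undistortPoints(np.stack([u,v],-1).reshape(-1,1,2).astype(np.float64),p["mtx"],p["dist_coeffs"]).reshape(h,w,2)
    c=np.dstack([n*z[...,None],z])
    R=cv2.Rodrigues(np.array(p["rvec"],float))[0]
    W=(c-np.array(p["tvec"],float).reshape(3))@R
    W[z<=0]=np.nan
    return W
E
python3 - <<'E'
from h import *
s=status.get_state()
print({k:np.round(v,3) for k,v in s.items()})
for n in ["scene","side"]:
    p=eyes.read_camera(n); cv2.imwrite(f"pics/{n}0.png",p["frame"]); W=world(p); np.save(f"{n}W.npy",W); np.save(f"{n}F.npy",p["frame"])
    for o in ["jig","offcut_a","scrap_box","pivot_nut","nut_grip","glue_bottle","finial","wax_tin","sanding_block"]:
        for r in spotter.search_frame(p,o)[:3]:
            a=[int(x) for x in r["extent"]]; q=W[a[1]:a[3]+1,a[0]:a[2]+1].reshape(-1,3)
            cx,cy=(a[0]+a[2])//2,(a[1]+a[3])//2
            print(n,o,round(r["score"],2),a,np.round(W[min(cy,383),min(cx,511)]))
E
```

```text
{'time': np.float64(0.0), 'joint_positions': array([ 1.081,  0.412, -0.013,  1.597,  0.006,  1.134, -0.082]), 'qvel': array([ 0.   ,  0.002, -0.001, -0.   , -0.001,  0.001,  0.001]), 'joint_torque': array([ 0.0000e+00, -5.8795e+01,  6.4200e-01, -2.9108e+01, -5.4000e-02,
        1.8000e-02,  0.0000e+00]), 'ee_pos': array([ 255.647, -569.802,  240.513]), 'tcp_rot': array([-3.14 ,  0.   ,  0.422]), 'ft_force': array([-0.54 , -0.947, -0.639]), 'torque': array([ 0.024, -0.011,  0.033]), 'gripper_force': np.float64(0.0), 'width': np.float64(87.781)}
scene jig 0.71 [210, 186, 310, 258] [509. 117.  21.]
scene offcut_a 0.76 [253, 216, 277, 239] [471. 142.  38.]
scene offcut_a 0.5 [281, 197, 299, 217] [460.  22.  46.]
scene scrap_box 0.7 [291, 129, 341, 171] [ 611. -396.    8.]
scene scrap_box 0.66 [228, 207, 233, 218] [578. 181.  68.]
scene pivot_nut 0.68 [227, 206, 233, 221] [580. 179.  62.]
scene nut_grip 0.52 [222, 204, 240, 218] [576. 178.  72.]
scene glue_bottle 0.66 [210, 187, 310, 258] [509. 117.  21.]
scene glue_bottle 0.65 [212, 149, 222, 190] [742.  60.  96.]
scene finial 0.67 [199, 174, 211, 203] [747. 118.  46.]
scene wax_tin 0.68 [361, 152, 380, 168] [ 385. -424.   35.]
scene sanding_block 0.65 [211, 283, 252, 320] [377. 408.  28.]
side jig 0.56 [217, 195, 297, 254] [520. 118.  19.]
side offcut_a 0.6 [277, 199, 289, 219] [453.  32.  49.]
side offcut_a 0.6 [256, 220, 275, 236] [475. 146.  41.]
side offcut_a 0.29 [218, 192, 300, 256] [511. 120.  25.]
side scrap_box 0.71 [263, 134, 312, 172] [ 600. -360.   13.]
side scrap_box 0.53 [225, 213, 240, 226] [588. 183.  73.]
side pivot_nut 0.58 [228, 211, 240, 227] [583. 177.  69.]
side nut_grip 0.45 [228, 214, 240, 227] [583. 178.  66.]
side glue_bottle 0.96 [205, 170, 218, 201] [745.  61.  87.]
side finial 0.54 [199, 189, 206, 204] [748. 124.  79.]
side wax_tin 0.73 [329, 148, 343, 163] [ 392. -429.   20.]
side sanding_block 0.83 [239, 279, 272, 308] [384. 416.  29.]
```

```bash
python3 - <<'E'
from h import *
W=np.load("sceneW.npy");F=np.load("sceneF.npy")
cv2.imwrite("pics/c1.png",cv2.resize(F[120:325,190:400],None,fx=2.9,fy=2.9,interpolation=cv2.INTER_CUBIC))
for n in ["scene","side"]:
    W=np.load(n+"W.npy"); P=W.reshape(-1,3)
    # offcut tops on free side of base, jig around (509,117)
    def sel(x0,x1,y0,y1,z0,z1): 
        return P[(P[:,0]>x0)&(P[:,0]<x1)&(P[:,1]>y0)&(P[:,1]<y1)&(P[:,2]>z0)&(P[:,2]<z1)]
    for nm,b in dict(a1=(400,540,-30,75,30,52),a2=(420,530,90,200,30,52),nut=(540,620,140,220,60,95),base=(380,650,-60,280,14,23),box=(480,720,-500,-250,62,78)).items():
        q=sel(*b)
        if len(q)<5: print(n,nm,len(q)); continue
        r=cv2.minAreaRect(q[:,:2].astype(np.float32))
        print(n,nm,len(q),np.round(np.median(q,0)),[np.round(x,1) for x in r],"z",np.round(np.percentile(q[:,2],[10,50,90])))
E
```

```text
scene a1 230 [468.  19.  46.] [array([471.1,  12.6]), array([36.9, 83.1]), np.float64(12.0)] z [35. 46. 48.]
scene a2 262 [475. 133.  38.] [array([476.9, 129.1]), array([87.9, 38.4]), np.float64(77.0)] z [34. 38. 40.]
scene nut 120 [585. 171.  73.] [array([589.1, 167.7]), array([37.5, 40.5]), np.float64(40.6)] z [65. 73. 82.]
scene base 2045 [518. 106.  20.] [array([527.8,  88.9]), array([263.9, 205.7]), np.float64(81.3)] z [18. 20. 22.]
scene box 422 [ 615. -325.   70.] [array([ 601.1, -349.2]), array([237.7, 184.6]), np.float64(0.8)] z [64. 70. 76.]
side a1 160 [471.  18.  45.] [array([472.8,  12.2]), array([36.2, 87. ]), np.float64(11.6)] z [37. 45. 49.]
side a2 184 [479. 134.  37.] [array([480.5, 132.2]), array([89.4, 39.5]), np.float64(78.2)] z [33. 37. 41.]
side nut 88 [589. 172.  73.] [array([591.3, 167.6]), array([35.4, 39.5]), np.float64(56.7)] z [63. 73. 81.]
side base 1516 [521. 100.  19.] [array([528.8,  90.3]), array([268.4, 204.6]), np.float64(81.4)] z [16. 19. 22.]
side box 323 [ 613. -315.   70.] [array([ 601.6, -345.9]), array([236.4, 189.2]), np.float64(0.1)] z [64. 70. 76.]
```

View pics/c1.png

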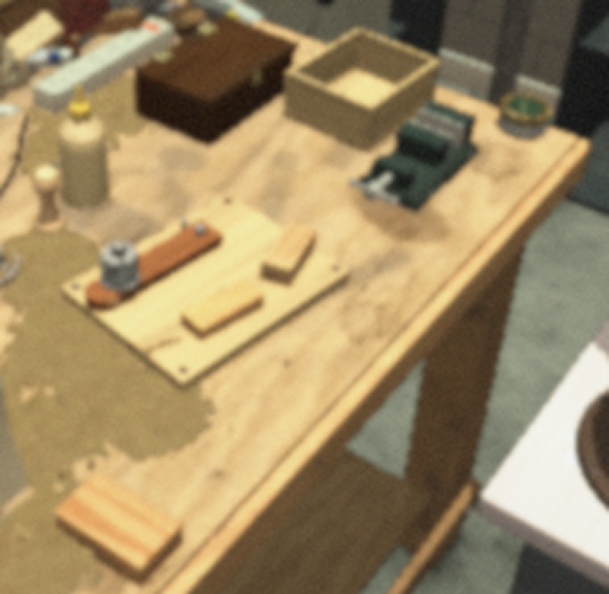

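```bash
python3 - <<'E'
from h import *
bx=dict(scene=(286,124,346,176),side=(258,129,317,177))
for n in ["scene","side"]:
    W=np.load(n+"W.npy"); a=bx[n]; P=W[a[1]:a[3],a[0]:a[2]].reshape(-1,3)
    for z0,z1 in [(-3,12),(12,62),(66,75),(75,200)]:
        q=P[(P[:,2]>z0)&(P[:,2]<z1)]; print(n,z0,len(q),np.round(np.percentile(q[:,:2],[2,50,98],axis=0)) if len(q) else "")
    # rim map
    A=W.reshape(-1,3)
    A=A[(A[:,0]>440)&(A[:,0]<760)&(A[:,1]>-480)&(A[:,1]<-220)]
    g={}
    for x,y,z in A: k=(int(x//20),int(y//20)); g[k]=max(g.get(k,0),z)
    for i in range(37,21,-1): print(i*20,*["%4d"%g.get((i,j),-1) for j in range(-12,-25,-1)])
E
```

```text
scene -3 704 [[ 512. -474.]
 [ 605. -268.]
 [ 786. -190.]]
scene 12 1334 [[ 425. -434.]
 [ 558. -307.]
 [ 701. -249.]]
scene 66 253 [[ 523. -436.]
 [ 602. -333.]
 [ 700. -262.]]
scene 75 45 [[ 527. -429.]
 [ 697. -328.]
 [ 724. -260.]]
740   84   78   80   80   79   79   -1   -1   -1    3    4    6    5
720   82   82   82   82   81   82   77   -1   -1    4    5    5    5
700   81   80   78   80   80   80   70   -1   -1   -1   -1   -1   -1
680   79   78   76   79   81   81   76   -1   -1   -1   -1   -1   -1
660    5    6   74   73   73   76   75   75   72   75   -1   -1   -1
640    5    4   73   58   75   73   72   75   72   75   75   -1   -1
620    6    6   73   -1   -1   -1   -1   12   12   13   74   -1   -1
600    5    5   75   -1   -1   -1   -1   13   14   14   74   68   -1
580    4   31   73   -1   -1   -1   15   15   12   12   75   -1   -1
560    3   72   73   -1   -1   -1   -1   -1   -1   33   75   -1   -1
540    6   67   75    0    0    0    0   -1   -1   54   75   -1   -1
520    7   75   74   77   76   76   76   74   73   74   75    4    6
500    5    7    5    3    5    0   
[... 875 characters left out ...]
   62   -1
620    7   58   75   -1   -1   -1   13   17   16   14   74   12   -1
600    7    8   74   -1   -1   -1   15   15   17   77   73   68   -1
580   11   76   72   -1   -1   -1   14   14   13   78   75   -1   -1
560    4   59   77   -1   -1   -1   13   12   13   26   81   67   -1
540    6   74   75   -1   -1   -1   -1   -1   -1   69   73   -1   -1
520    7   74   76   76   73   71   73   79   73   76   80    6    4
500    2   11    4    9    5    5    4    5    2    1    5    8    7
480   26   64   61   58   68   62   60   -1   -1   -1   10    9    6
460    0   65   64   57   66   66   60   -1   -1   -1    6    9    5
440   28   62   64   61   61   66   64    0   -1   -1    6    4    6
```

```bash
cat >> h.py <<'E'
def plan(*targets, start=None):
    "start/targets (x,y,z,yaw): print shift and turn in the tool axes from the start pose"
    s=status.get_state()
    if start is None: start=(*s["ee_pos"],s["tcp_rot"][2])
    c,sn=np.cos(start[3]),np.sin(start[3])
    R=np.array([[c,sn,0],[sn,-c,0],[0,0,-1]])
    for t in targets:
        d=R.T@(np.array(t[:3])-np.array(start[:3])); print(np.round(d,1),round(-(t[3]-start[3]),3))
E
python3 -c "
from h import *
plan((478,130,200,1.344),start=(255.87,-570.23,241.35,.422))"
```

```text
[ 489.4 -547.8   41.3] -0.922
```

Emit:
{"fn": "send_rows", "kwargs": {
  "moves": [
    [[40, -45, 0, -0.08], [80, -90, 0, -0.16], [120, -134, 0, -0.24], [160, -180, 0, -0.32], [200, -224, 0, -0.4], [240, -269, 0, -0.48], [280, -313, 0, -0.56], [320, -358, 10, -0.64], [360, -403, 20, -0.72], [400, -448, 30, -0.8]]
  ],
  "fingers": 0,
  "squeeze": 20
}}

```text
time: 2.0
ee_pos: [407.2, -92.8, 225.5]
tcp_rot: [3.14, 0.0, 1.225]
ft_force: [1.7, -0.6, -0.2]
width: 87.7
gripper_force: 0.0
```

```bash
python3 -c "
from h import *
s=status.get_state();print(s['time'],s['ee_pos'],s['tcp_rot'],s['joint_positions'])
plan((478,130,200,1.344))"
```

```text
2.0 [407.23797308 -92.75041185 225.5117735 ] [3.13979088e+00 2.44370840e-04 1.22464716e+00] [ 0.55581518  0.10114662 -0.47431633  2.06174741  0.05607597  0.98884485
 -0.29333827]
[233.5  -9.   25.5] -0.119
```

Emit:
{"fn": "send_rows", "kwargs": {
  "moves": [
    [[35, -1, 4, -0.02], [70, -2, 8, -0.04], [105, -4, 12, -0.06], [140, -5, 16, -0.08], [175, -7, 20, -0.1], [210, -8, 25, -0.119], [233, -9, 25, -0.119], [233, -9, 25, -0.119], [233, -9, 25, -0.119], [233, -9, 25, -0.119]]
  ]
}}

```text
time: 3.0
ee_pos: [477.9, 126.2, 200.0]
tcp_rot: [3.142, 0.001, 1.339]
ft_force: [0.0, -0.2, 0.8]
width: 87.7
gripper_force: 0.0
```

```bash
python3 - <<'E'
from h import *
s=status.get_state();print(s['time'],s['ee_pos'],s['tcp_rot'],s['joint_positions'],s['qvel'])
p=eyes.read_camera("wrist"); cv2.imwrite("pics/w1.png",p["frame"]); W=world(p); np.save("w1.npy",W)
print("cam",-cv2.Rodrigues(p["rvec"])[0].T@p["tvec"].reshape(3))
P=W.reshape(-1,3)
print(np.nanpercentile(P,[2,98],axis=0))
for nm,b in dict(a1=(400,540,-50,75,40,52),a2=(420,530,80,200,32,43),nut=(540,630,130,220,62,80)).items():
    q=P[(P[:,0]>b[0])&(P[:,0]<b[1])&(P[:,1]>b[2])&(P[:,1]<b[3])&(P[:,2]>b[4])&(P[:,2]<b[5])]
    if len(q)>5: print(nm,len(q),np.round(q.mean(0),1),cv2.minAreaRect(q[:,:2].astype(np.float32)))
E
```

```text
3.0 [477.87722119 126.21912529 200.0415748 ] [3.14156471e+00 9.00242282e-04 1.33947012e+00] [ 0.16618069  0.29742899 -0.625312    1.9239199   0.20826178  0.9847388
 -0.78575062] [ 0.00940791 -0.00521854  0.00063235  0.00128853  0.00176102  0.00041091
 -0.00361058]
cam [493.89854324 194.96204882 343.45862303]
[[-343.17452768 -101.94263058 -860.7903963 ]
 [ 732.07873473  445.56347719  296.63752272]]
a1 1185 [468.2  30.   43.9] ((471.4977111816406, 9.725227355957031), (36.457275390625, 81.71090698242188), 12.496488571166992)
a2 3331 [476.8 128.9  36.2] ((476.14495849609375, 127.31340026855469), (88.66189575195312, 35.31821823120117), 77.48023986816406)
nut 1687 [586.7 166.   71.1] ((588.0255126953125, 165.11273193359375), (40.09526443481445, 39.28758239746094), 80.29688262939453)
```

View pics/w1.png

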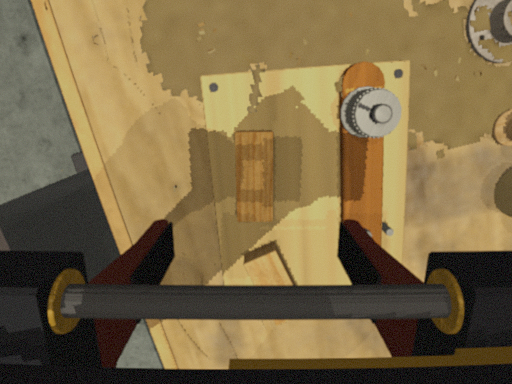

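```bash
python3 -c "
from h import *
plan((476.1,127.3,41,1.352))"
```

```text
[  0.7  -2.  159.1] -0.013
```

Emit:
{"fn": "send_rows", "kwargs": {
  "moves": [
    [[0, -2, 25, -0.013], [0.7, -2, 55, -0.013], [0.7, -2, 85, -0.013], [0.7, -2, 110, -0.013], [0.7, -2, 130, -0.013], [0.7, -2, 145, -0.013], [0.7, -2, 153, -0.013], [0.7, -2, 158, -0.013], [0.7, -2, 159, -0.013], [0.7, -2, 159, -0.013]]
  ]
}}

```text
time: 4.05
ee_pos: [476.6, 128.6, 41.6]
tcp_rot: [3.141, -0.0, 1.354]
ft_force: [0.4, 0.0, 0.1]
width: 87.8
gripper_force: 0.0
```

Emit:
{"fn": "send_rows", "kwargs": {
  "moves": [
    [[0, 0, 0, 0], [0, 0, 0, 0], [0, 0, 0, 0], [0, 0, 0, 0], [0, 0, 0, 0], [0, 0, 0, 0], [0, 0, 0, 0], [0, 0, 0, 0], [0, 0, 0, 0], [0, 0, 0, 0]]
  ],
  "fingers": 1,
  "squeeze": 25
}}

```text
time: 5.05
ee_pos: [476.2, 128.6, 41.1]
tcp_rot: [3.142, 0.0, 1.354]
ft_force: [0.9, -0.3, -0.2]
width: 35.8
gripper_force: 25.0
```

```bash
python3 -c "
from h import *
s=status.get_state();print(s['time'],s['ee_pos'],s['tcp_rot'],s['ft_force'],s['width'],s['gripper_force'])
c=(*s['ee_pos'][:2],41,1.352)
plan((c[0],c[1],190,1.352),(594,-325,190,1.571),(594,-325,55,1.571),start=c)"
```

```text
5.05 [476.24307299 128.6377054   41.07319914] [3.14156646e+00 1.50866253e-05 1.35378295e+00] [ 0.88895168 -0.31606842 -0.20911677] 35.801588209871596 25.000011026859283
[   0.    0. -149.] -0.0
[-417.3  213.4 -149. ] -0.219
[-417.3  213.4  -14. ] -0.219
```

Emit:
{"fn": "send_rows", "kwargs": {
  "moves": [
    [[0, 0, -20, 0], [0, 0, -50, 0], [0, 0, -85, 0], [-20, 10, -120, 0], [-50, 25, -149, 0], [-90, 45, -149, -0.05], [-130, 66, -149, -0.1], [-170, 87, -149, -0.13], [-210, 107, -149, -0.16], [-250, 128, -149, -0.19]]
  ]
}}

```text
time: 6.05
ee_pos: [547.4, -145.0, 190.2]
tcp_rot: [3.142, 0.0, 1.545]
ft_force: [0.6, 0.2, 0.4]
width: 35.7
gripper_force: 25.0
```

```bash
python3 -c "
from h import *
s=status.get_state();print(s['time'],s['ee_pos'],s['tcp_rot'],s['width'],s['joint_positions'])
plan((592,-348,190,1.571))"
```

```text
6.05 [ 547.3953417  -144.95523254  190.15953464] [3.14156722e+00 1.97853285e-04 1.54500056e+00] 35.710226496038246 [ 0.59428264  0.41954069 -0.55058129  1.77267056  0.25299054  1.02017054
 -0.07695165]
[-2.018e+02  4.980e+01  2.000e-01] -0.026
```

Emit:
{"fn": "send_rows", "kwargs": {
  "moves": [
    [[-40, 10, 0, -0.026], [-80, 20, 0, -0.026], [-120, 30, 0, -0.026], [-155, 38, 0, -0.026], [-180, 44, 0, -0.026], [-195, 50, 0, -0.026], [-195, 50, 0, -0.026], [-195, 50, 0, -0.026], [-195, 50, 0, -0.026], [-195, 50, 0, -0.026]]
  ]
}}

```text
time: 7.05
ee_pos: [592.3, -337.9, 190.4]
tcp_rot: [3.142, -0.0, 1.572]
ft_force: [0.9, -0.0, -0.0]
width: 35.6
gripper_force: 25.0
```

```bash
python3 - <<'E'
from h import *
s=status.get_state();print(s['time'],s['ee_pos'],s['tcp_rot'],s['width'])
p=eyes.read_camera("wrist"); cv2.imwrite("pics/w2.png",p["frame"]); W=world(p)
P=W.reshape(-1,3)
A=P[(P[:,0]>440)&(P[:,0]<760)&(P[:,1]>-480)&(P[:,1]<-220)&(P[:,2]<85)]
g={}
for x,y,z in A: k=(int(x//10),int(y//10)); g[k]=max(g.get(k,0),z)
for i in range(70,48,-1): print(i*10,*["%3d"%g.get((i,j),-1) for j in range(-23,-48,-1)])
E
```

```text
7.05 [ 592.260113   -337.86031857  190.36611905] [ 3.14152481e+00 -2.43868123e-04  1.57158115e+00] 35.563835236783966
700  77  76  77  77  76  76  76  76  76  76  77  76  75   1   1   1   1   1   1   1   0  -1  -1  -1  -1
690  76  77  76  76  76  76  75  76  76  76  76  76  75   1   1   1   2   0   1   1   1  -1  -1  -1  -1
680   2   1   1   1   1   0   1   0   1   0   1   0   1   1   2   1   1   1   1   1   1  -1  -1  -1  -1
670   1   1   1   1   1  -1  -1  -1  -1  -1  -1  -1  -1  -1  -1  -1  -1  -1  -1  -1  -1  -1  -1  -1  -1
660   2   1   1   1  70  71  71  72  72  71  72  71  71  71  71  71  71  70  -1  -1  -1  -1  -1  -1  -1
650   1   2   1   1  71  71   8   8   9  43  69  71  70  71  71  71  71  71  46  -1  -1  -1  -1  -1  -1
640   1   1   1   1  71  71   9   8   9   8   9   9   8   8   9   9   9   8  -1  -1  -1  -1  -1  -1  -1
630   1   1   1   1  71  72   9   9   8   9   9   8   8   8   8   9   9   7  -1  -1  -1  -1  -1  -1  -1
620   1   1   1   1  71  71   8   9   9   9   8  -1  -1  -1  -1  -1  -1  -1  -1  -1  39  61  -1  -1  -1
610   1   1   2   1  71  71   8   8   8   8   
[... 605 characters left out ...]
   8   9   8   8   8   8   8   8   8   8   8   6  -1  -1  68  -1  -1  -1  -1
540   1   1   1   1  71   8   8   8   9   9   8   8   8   9   9   9   8  -1  -1  -1  -1  -1  -1  -1  -1
530   1   1   1   0  71  71  72  72  71  71  71  71  71  70  71  70  69   8   6  -1  -1  -1  -1  -1  -1
520   1   1   1   1  69  70  70  71  71  71  71  72  71  71  71  71  71  71  46  -1  -1  -1  -1  -1  -1
510   1   1   2   1   1   1   1   1   0   0  -1  -1  -1  -1  -1  -1  -1  -1  -1  -1  -1  -1  -1  -1  -1
500   2   1   6   6  10   8  10  11   1   1   1  10   1   1   1   2   1   1   0   1   1  -1  -1  -1  -1
490  22  22  21  22  23  21  22  22  22  22  22  22  22  17   1   2   1   1   1   1   1  -1  -1  -1  -1
```

View pics/w2.png

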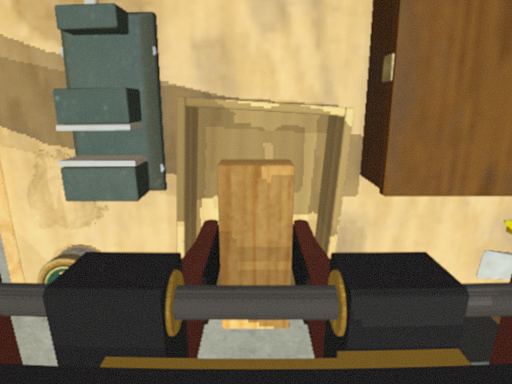

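Emit:
{"fn": "send_rows", "kwargs": {
  "moves": [
    [[-3, -6, 10, 0], [-6, -12, 35, 0], [-8, -18, 65, 0], [-8, -18, 95, 0], [-8, -18, 120, 0], [-8, -18, 138, 0], [-8, -18, 148, 0], [-8, -18, 152, 0], [-8, -18, 152, 0], [-8, -18, 152, 0]]
  ]
}}

```text
time: 8.1
ee_pos: [574.9, -347.6, 39.2]
tcp_rot: [3.14, 0.001, 1.57]
ft_force: [0.7, -0.3, 0.6]
width: 35.6
gripper_force: 25.0
```

Emit:
{"fn": "send_rows", "kwargs": {
  "moves": [
    [[0, 0, 0, 0], [0, 0, 0, 0], [0, 0, 0, 0], [0, 0, 0, 0], [0, 0, 0, 0], [0, 0, 0, 0], [0, 0, -20, 0], [0, 0, -50, 0], [0, 0, -90, 0], [0, 0, -130, 0]]
  ],
  "fingers": 0.43
}}

```text
time: 9.1
ee_pos: [573.8, -347.0, 169.0]
tcp_rot: [-3.141, -0.001, 1.57]
ft_force: [0.2, -0.4, 0.1]
width: 50.1
gripper_force: 0.0
```

```bash
python3 -c "
from h import *
s=status.get_state();print(s['time'],s['ee_pos'],s['tcp_rot'],s['width'],s['joint_positions'])
plan((471.5,11.5,190,1.787),start=(*s['ee_pos'][:2],168,1.572))"
```

```text
9.1 [ 573.78377933 -347.03586041  169.02889347] [-3.14075039e+00 -7.29267345e-04  1.56997881e+00] 50.125101442665084 [ 0.78935775  0.60037184 -0.48085887  1.52661592  0.29886218  1.08933694
  0.24004863]
[ 358.7 -101.9  -22. ] -0.215
```

Emit:
{"fn": "send_rows", "kwargs": {
  "moves": [
    [[30, -8, -10, -0.03], [68, -18, -20, -0.06], [108, -30, -22, -0.09], [148, -42, -22, -0.12], [188, -53, -22, -0.15], [228, -64, -22, -0.18], [268, -76, -22, -0.217], [300, -85, -22, -0.217], [330, -94, -22, -0.217], [357, -102, -22, -0.217]]
  ],
  "fingers": 0
}}

```text
time: 10.1
ee_pos: [471.8, 11.3, 190.3]
tcp_rot: [3.141, 0.0, 1.788]
ft_force: [0.1, 0.3, 0.4]
width: 87.7
gripper_force: 0.0
```

```bash
python3 -c "
from h import *
s=status.get_state();print(s['time'],s['ee_pos'],s['tcp_rot'],s['width'],s['joint_positions'],s['qvel'])
plan((471.5,10,43,1.789))"
```

```text
10.1 [471.84679222  11.34793268 190.32772945] [3.14118001e+00 3.66941349e-04 1.78770290e+00] 87.67507649235195 [ 0.47251797  0.28474863 -0.70399985  1.98077385  0.22539999  0.95302423
 -0.12633303] [-0.39496213 -0.11124015 -0.1489491   0.16192271 -0.0360595  -0.05349772
 -0.54698354]
[ -1.2  -0.6 147.3] -0.001
```

Emit:
{"fn": "send_rows", "kwargs": {
  "moves": [
    [[0, 0, 0, 0], [0, 0, 20, 0], [-0.5, -0.5, 50, 0], [-0.5, -0.5, 85, 0], [-0.5, -0.5, 110, 0], [-0.5, -0.5, 130, 0], [-0.5, -0.5, 142, 0], [-0.5, -0.5, 147, 0], [-0.5, -0.5, 147, 0], [-0.5, -0.5, 147, 0]]
  ]
}}

```text
time: 11.1
ee_pos: [472.7, 9.2, 43.8]
tcp_rot: [3.14, 0.0, 1.787]
ft_force: [0.3, -0.2, -0.4]
width: 87.8
gripper_force: 0.0
```

Emit:
{"fn": "send_rows", "kwargs": {
  "moves": [
    [[0, 0, 0, 0], [0, 0, 0, 0], [0, 0, 0, 0], [0, 0, 0, 0], [0, 0, 0, 0], [0, 0, 0, 0], [0, 0, 0, 0], [0, 0, 0, 0], [0, 0, 0, 0], [0, 0, 0, 0]]
  ],
  "fingers": 1,
  "squeeze": 25
}}

```text
time: 12.1
ee_pos: [472.1, 9.2, 43.1]
tcp_rot: [3.142, 0.0, 1.787]
ft_force: [-0.2, 0.7, 0.4]
width: 35.8
gripper_force: 25.0
```

```bash
python3 -c "
from h import *
s=status.get_state();print(s['time'],s['ee_pos'],s['tcp_rot'],s['width'],s['gripper_force'])
c=(*s['ee_pos'],s['tcp_rot'][2])
plan((614,-346,190,1.572))"
```

```text
12.1 [472.10941457   9.17948424  43.08803772] [3.14157622e+00 3.42576928e-05 1.78680025e+00] 35.84141123817734 25.00000298023224
[-377.3   62.5 -146.9] 0.215
```

Emit:
{"fn": "send_rows", "kwargs": {
  "moves": [
    [[0, 0, -20, 0], [0, 0, -50, 0], [0, 0, -85, 0], [-30, 5, -120, 0.03], [-65, 11, -147, 0.06], [-105, 17, -147, 0.1], [-145, 24, -147, 0.14], [-185, 31, -147, 0.18], [-225, 37, -147, 0.215], [-265, 44, -147, 0.215]]
  ]
}}

```text
time: 13.1
ee_pos: [572.0, -241.9, 189.9]
tcp_rot: [-3.141, 0.0, 1.57]
ft_force: [0.6, 0.1, 0.2]
width: 35.8
gripper_force: 25.0
```

Emit:
{"fn": "send_rows", "kwargs": {
  "moves": [
    [[-38, 6, 0, 0], [-70, 11, 0, 0], [-92, 15, 0, 0], [-105, 17, 0, 0], [-110, 18, 0, 0], [-110, 18, 0, 0], [-110, 18, 0, 0], [-110, 18, 0, 0], [-110, 18, 0, 0], [-110, 18, 0, 0]]
  ]
}}

```text
time: 14.1
ee_pos: [590.1, -349.7, 190.3]
tcp_rot: [3.141, 0.0, 1.573]
ft_force: [-0.2, 0.2, 0.1]
width: 36.1
gripper_force: 25.0
```

```bash
python3 - <<'E'
from h import *
s=status.get_state();print(s['time'],s['ee_pos'],s['tcp_rot'],s['width'])
plan((614,-346,45,1.572))
p=eyes.read_camera("wrist"); cv2.imwrite("pics/w3.png",p["frame"])
E
```

```text
14.1 [ 590.10951333 -349.66239866  190.32916591] [3.14142596e+00 1.44865384e-04 1.57251616e+00] 36.12678795486124
[  3.6  23.9 145.3] 0.001
```

View pics/w3.png

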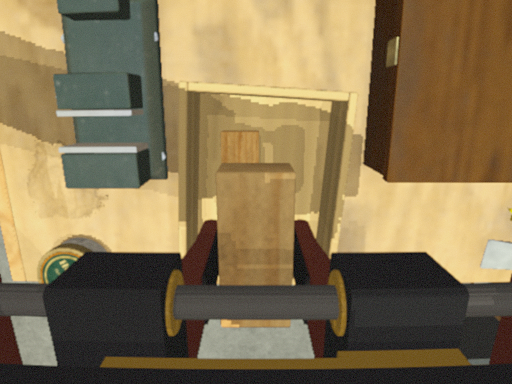

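Emit:
{"fn": "send_rows", "kwargs": {
  "moves": [
    [[1, 8, 0, 0], [2, 16, 15, 0], [3, 23, 45, 0], [3, 23, 80, 0], [3, 23, 105, 0], [3, 23, 123, 0], [3, 23, 133, 0], [3, 23, 138, 0], [3, 23, 138, 0], [3, 23, 138, 0]]
  ]
}}

```text
time: 15.15
ee_pos: [613.7, -347.5, 53.3]
tcp_rot: [3.14, 0.001, 1.572]
ft_force: [0.6, 0.1, 0.2]
width: 36.2
gripper_force: 25.0
```

Emit:
{"fn": "send_rows", "kwargs": {
  "moves": [
    [[0, 0, 0, 0], [0, 0, 0, 0], [0, 0, 0, 0], [0, 0, 0, 0], [0, 0, 0, 0], [0, 0, 0, 0], [0, 0, -20, 0], [0, 0, -50, 0], [0, 0, -90, 0], [0, 0, -130, 0]]
  ],
  "fingers": 0.45
}}

```text
time: 16.15
ee_pos: [612.6, -347.0, 183.0]
tcp_rot: [-3.141, -0.001, 1.572]
ft_force: [1.4, -0.3, 0.7]
width: 48.7
gripper_force: 0.0
```

```bash
python3 - <<'E'
from h import *
s=status.get_state();print(s['time'],s['ee_pos'],s['tcp_rot'],s['width'],s['joint_positions'])
plan((588,140,200,2.6),start=(*s['ee_pos'][:2],182,1.572))
p=eyes.read_camera("wrist"); cv2.imwrite("pics/w4.png",p["frame"])
E
```

```text
16.15 [ 612.61671033 -346.9644185   182.99813843] [-3.14071226e+00 -6.86383127e-04  1.57194961e+00] 48.69126988409962 [ 0.75288137  0.64543876 -0.4933646   1.41690471  0.31572376  1.15908679
  0.21802206]
[487. -24. -18.] -1.028
```

View pics/w4.png

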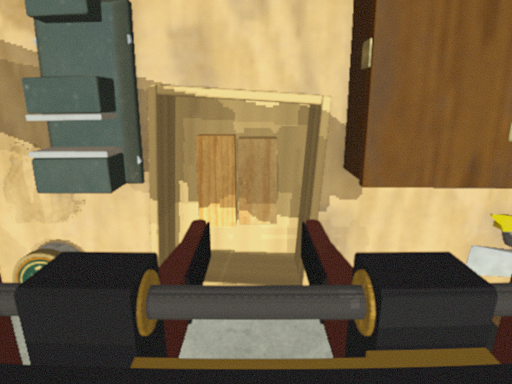

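Emit:
{"fn": "send_rows", "kwargs": {
  "moves": [
    [[30, 2, -5, -0.1], [70, 5, -10, -0.2], [115, 8, -18, -0.3], [160, 11, -18, -0.4], [205, 14, -18, -0.5], [250, 17, -18, -0.6], [295, 20, -18, -0.7], [340, 24, -18, -0.8], [385, 28, -18, -0.9], [430, 32, -18, -1.0]]
  ],
  "fingers": 0
}}

```text
time: 17.2
ee_pos: [644.5, 84.4, 200.1]
tcp_rot: [3.142, 0.0, 2.576]
ft_force: [0.3, 0.2, 0.1]
width: 87.9
gripper_force: 0.0
```

```bash
python3 - <<'E'
from h import *
s=status.get_state();print(s['time'],s['ee_pos'],s['tcp_rot'],s['width'],s['joint_positions'])
plan((654,190,200,3.5))
E
```

```text
17.2 [644.52076238  84.43179568 200.10987314] [3.14158731e+00 4.27905743e-04 2.57554498e+00] 87.9212074990472 [ 0.30906011  0.61224328 -0.78359661  1.53949112  0.45467155  1.17941057
  0.44549478]
[48.6 94.2  0.1] -0.924
```

Emit:
{"fn": "send_rows", "kwargs": {
  "moves": [
    [[10, 18, 0, -0.13], [20, 36, 0, -0.26], [28, 54, 0, -0.39], [36, 70, 0, -0.52], [42, 82, 0, -0.65], [48, 94, 0, -0.78], [48, 94, 0, -0.924], [48, 94, 0, -0.924], [48, 94, 0, -0.924], [48, 94, 0, -0.924]]
  ]
}}

```text
time: 18.2
ee_pos: [655.0, 187.3, 200.0]
tcp_rot: [-3.141, -0.0, -2.791]
ft_force: [-0.4, -0.6, 0.6]
width: 87.8
gripper_force: 0.0
```

```bash
python3 - <<'E'
from h import *
s=status.get_state();print(s['time'],s['ee_pos'],s['tcp_rot'],s['joint_positions'])
p=eyes.read_camera("wrist"); F=p["frame"]; W=world(p)
print("cam",-cv2.Rodrigues(p["rvec"])[0].T@p["tvec"].reshape(3))
P=W.reshape(-1,3)
for nm,b in dict(nut=(540,640,110,220,66,77),washer=(540,640,110,220,37,43),stud=(540,640,110,220,80,95)).items():
    m=(P[:,0]>b[0])&(P[:,0]<b[1])&(P[:,1]>b[2])&(P[:,1]<b[3])&(P[:,2]>b[4])&(P[:,2]<b[5]); q=P[m]
    if len(q)>5: print(nm,len(q),np.median(q,0),cv2.minAreaRect(q[:,:2].astype(np.float32)),cv2.minEnclosingCircle(q[:,:2].astype(np.float32)))
    if nm=="nut":
        v,u=np.divmod(np.flatnonzero(m),512); print(u.min(),u.max(),v.min(),v.max())
        cu,cv_=int(u.mean()),int(v.mean()); c=F[max(cv_-70,0):cv_+70,max(cu-70,0):cu+70]
        cv2.imwrite("pics/nut.png",cv2.resize(c,None,fx=4,fy=4))
E
```

```text
18.2 [654.97240045 187.3039556  200.01375592] [-3.14124466e+00 -6.33914301e-05 -2.79136943e+00] [ 0.22672484  0.73484506 -0.96798189  1.44658925  0.61442548  1.28169653
  1.12625952]
cam [589.23265159 163.90182612 343.51100908]
nut 1619 [588.64523106 164.61931736  71.59120027] ((589.1759643554688, 164.8365020751953), (40.48585891723633, 39.92818832397461), 5.402724742889404) ((589.2257080078125, 164.73182678222656), 20.53311538696289)
232 281 78 129
washer 138 [586.5558984  161.26498211  39.60043888] ((589.17822265625, 164.80557250976562), (45.28676223754883, 45.13966369628906), 83.97981262207031) ((589.0244140625, 164.86561584472656), 23.02497673034668)
stud 307 [589.28298216 164.79370524  81.80642225] ((589.3715209960938, 164.70823669433594), (14.708639144897461, 14.63583755493164), 65.79096221923828) ((589.3114013671875, 164.73243713378906), 7.712462425231934)
```

View pics/nut.png

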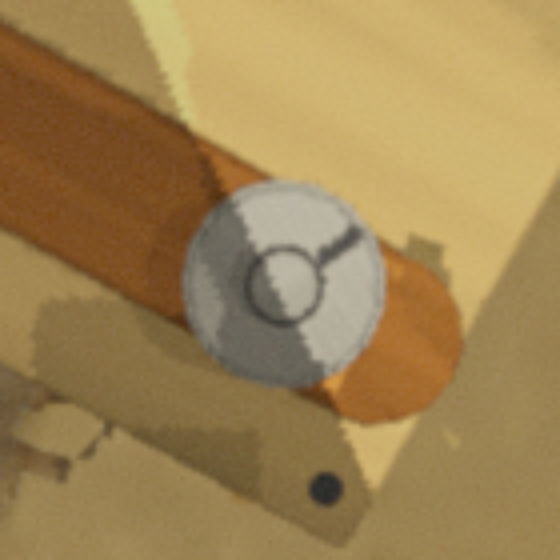

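```bash
python3 - <<'E'
from h import *
plan((589.2,164.8,62,-2.791))
E
```

```text
[ 69.5   1.4 138.1] 0.0
```

Emit:
{"fn": "send_rows", "kwargs": {
  "moves": [
    [[15, 0, 0, 0], [35, 1, 5, 0], [55, 1, 15, 0], [66, 1, 30, 0], [69.5, 1.4, 50, 0], [69.5, 1.4, 70, 0], [69.5, 1.4, 75, 0], [69.5, 1.4, 75, 0], [69.5, 1.4, 75, 0], [69.5, 1.4, 75, 0]]
  ]
}}

```text
time: 19.25
ee_pos: [589.7, 165.5, 126.2]
tcp_rot: [-3.142, 0.002, -2.788]
ft_force: [-0.2, -0.1, -0.4]
width: 87.7
gripper_force: 0.0
```

```bash
python3 - <<'E'
from h import *
s=status.get_state();print(s['time'],s['ee_pos'],s['tcp_rot'],s['joint_positions'])
plan((589.2,164.8,62,-2.791))
E
```

```text
19.25 [589.71686171 165.5089549  126.16265662] [-3.14158309e+00  1.53878631e-03 -2.78768281e+00] [ 0.29265887  0.71144466 -0.9629322   1.70006677  0.65225222  1.08309201
  1.04681602]
[ 0.7 -0.5 64.2] 0.003
```

Emit:
{"fn": "send_rows", "kwargs": {
  "moves": [
    [[0.7, -0.5, 8, 0], [0.7, -0.5, 20, 0], [0.7, -0.5, 34, 0], [0.7, -0.5, 46, 0], [0.7, -0.5, 55, 0], [0.7, -0.5, 61, 0], [0.7, -0.5, 63, 0], [0.7, -0.5, 64, 0], [0.7, -0.5, 64, 0], [0.7, -0.5, 64, 0]]
  ]
}}

```text
time: 20.25
ee_pos: [589.0, 164.5, 61.6]
tcp_rot: [-3.141, 0.001, -2.787]
ft_force: [-0.1, -0.2, 0.6]
width: 87.8
gripper_force: 0.0
```

Emit:
{"fn": "send_rows", "kwargs": {
  "moves": [
    [[0, 0, 0, 0], [0, 0, 0, 0], [0, 0, 0, 0], [0, 0, 0, 0], [0, 0, 0, 0], [0, 0, 0, 0], [0, 0, 0, 0], [0, 0, 0, 0], [0, 0, 0, 0], [0, 0, 0, 0]]
  ],
  "fingers": 1,
  "squeeze": 25
}}

```text
time: 21.25
ee_pos: [588.8, 164.2, 61.1]
tcp_rot: [-3.141, -0.0, -2.788]
ft_force: [0.6, -1.8, 1.4]
width: 38.0
gripper_force: 25.0
```

```bash
python3 - <<'E'
from h import *
s=status.get_state();print(s['time'],s['ee_pos'],s['tcp_rot'],s['joint_positions'],s['ft_force'],s['torque'],s['width'],s['gripper_force'])
E
```

```text
21.25 [588.75039333 164.16741879  61.0919905 ] [-3.14129922e+00 -4.65307609e-05 -2.78757804e+00] [ 0.25811647  0.7831345  -0.90353715  1.74531655  0.72796664  0.98501616
  0.99246229] [ 0.62263743 -1.77116368  1.35375127] [-0.17213183 -0.12884006 -0.02177991] 38.036514004299626 24.998581409454346
```

Emit:
{"fn": "send_rows", "kwargs": {
  "moves": [
    [[0, 0, 0.1, 0.12], [0, 0, 0.2, 0.24], [0, 0, 0.3, 0.36], [0, 0, 0.5, 0.48], [0, 0, 0.6, 0.6], [0, 0, 0.7, 0.72], [0, 0, 0.8, 0.84], [0, 0, 0.9, 0.96], [0, 0, 1.0, 1.08], [0, 0, 1.1, 1.2]]
  ]
}}

```text
time: 22.25
ee_pos: [589.0, 165.0, 60.0]
tcp_rot: [3.14, -0.0, 2.291]
ft_force: [1.8, 2.2, -2.3]
width: 38.5
gripper_force: 25.0
```

```bash
python3 - <<'E'
from h import *
s=status.get_state();print(s['time'],s['ee_pos'],s['tcp_rot'],s['joint_positions'],s['ft_force'],s['torque'],s['width'],s['gripper_force'])
E
```

```text
22.25 [589.00776566 165.02280139  60.02182254] [ 3.14019964e+00 -1.57555542e-04  2.29145578e+00] [ 0.09432059  0.68247091 -0.63536285  1.75656637  0.51005779  0.87199103
 -0.04968662] [ 1.84670107  2.20010185 -2.31562102] [ 0.20920204 -0.51612439  0.03844528] 38.49501119308488 24.993141889572144
```

Emit:
{"fn": "send_rows", "kwargs": {
  "moves": [
    [[0, 0, 0.1, 0.12], [0, 0, 0.2, 0.24], [0, 0, 0.3, 0.36], [0, 0, 0.5, 0.48], [0, 0, 0.6, 0.6], [0, 0, 0.7, 0.72], [0, 0, 0.8, 0.84], [0, 0, 0.9, 0.96], [0, 0, 1.0, 1.08], [0, 0, 1.1, 1.16]]
  ]
}}

```text
time: 23.25
ee_pos: [589.9, 165.1, 59.0]
tcp_rot: [3.14, -0.002, 1.132]
ft_force: [3.3, 1.1, -3.4]
width: 38.6
gripper_force: 25.0
```

```bash
python3 - <<'E'
from h import *
s=status.get_state();print(s['time'],s['ee_pos'],s['tcp_rot'],s['joint_positions'],s['ft_force'],s['torque'],s['width'],s['gripper_force'])
E
```

```text
23.25 [589.85403405 165.12642807  58.97326829] [ 3.13981172e+00 -2.23563055e-03  1.13180098e+00] [-0.09782849  0.6207019  -0.35343028  1.7700914   0.28464441  0.79828068
 -1.02923431] [ 3.34516     1.0557006  -3.37586791] [ 0.03244381 -1.07294229  0.13152649] 38.59046099213809 24.994599223136902
```

Emit:
{"fn": "send_rows", "kwargs": {
  "moves": [
    [[0, 0, 0, 0.02], [0, 0, 0, 0.04], [0, 0, 0, 0.06], [0, 0, 0, 0.08], [0, 0, 0.1, 0.1], [0, 0, 0.1, 0.12], [0, 0, 0.1, 0.14], [0, 0, 0.1, 0.16], [0, 0, 0.1, 0.18], [0, 0, 0.2, 0.2]]
  ]
}}

```text
time: 24.25
ee_pos: [590.0, 165.0, 58.8]
tcp_rot: [3.14, -0.003, 0.937]
ft_force: [5.3, 1.2, -2.6]
width: 38.7
gripper_force: 25.0
```

```bash
python3 - <<'E'
from h import *
s=status.get_state();print(s['time'],s['ee_pos'],s['tcp_rot'],s['ft_force'],s['torque'],s['joint_torque'][6])
E
```

```text
24.25 [589.95368647 164.98995338  58.76151586] [ 3.14028974e+00 -2.51952869e-03  9.36993891e-01] [ 5.29449811  1.19133742 -2.64927303] [ 0.15258935 -1.31496948  0.09509121] 0.18747561145573854
```

Emit:
{"fn": "send_rows", "kwargs": {
  "moves": [
    [[0, 0, 0, 0.01], [0, 0, 0, 0.02], [0, 0, 0, 0.03], [0, 0, 0, 0.04], [0, 0, 0, 0.05], [0, 0, 0, 0.06], [0, 0, 0, 0.07], [0, 0, 0, 0.08], [0, 0, 0.1, 0.09], [0, 0, 0.1, 0.1]]
  ]
}}

```text
time: 25.25
ee_pos: [590.0, 164.9, 58.7]
tcp_rot: [3.14, -0.003, 0.837]
ft_force: [6.6, 1.2, -4.5]
width: 38.8
gripper_force: 25.0
```

```bash
python3 - <<'E'
from h import *
s=status.get_state();print(s['time'],s['ee_pos'],s['tcp_rot'],s['ft_force'],s['torque'],s['joint_torque'][6])
E
```

```text
25.25 [590.01172689 164.9267038   58.68023575] [ 3.14040759e+00 -2.66224195e-03  8.37332831e-01] [ 6.59459961  1.22449583 -4.51105298] [ 0.13455369 -1.36780515  0.0366807 ] 0.04903556196950376
```

Emit:
{"fn": "send_rows", "kwargs": {
  "moves": [
    [[0, 0, 0, 0.02], [0, 0, 0, 0.04], [0, 0, 0, 0.06], [0, 0, 0, 0.08], [0, 0, 0, 0.1], [0, 0, 0, 0.12], [0, 0, 0, 0.12], [0, 0, 0, 0.12], [0, 0, 0, 0.12], [0, 0, 0, 0.12]]
  ]
}}

```text
time: 26.25
ee_pos: [590.3, 165.1, 58.8]
tcp_rot: [3.14, -0.003, 0.719]
ft_force: [6.7, 1.4, -4.7]
width: 38.2
gripper_force: 25.0
```

```bash
python3 - <<'E'
from h import *
s=status.get_state();print(s['time'],s['ee_pos'],s['tcp_rot'],s['ft_force'],s['torque'],s['joint_torque'][6],s['width'])
E
```

```text
26.25 [590.29457601 165.12564722  58.81563925] [ 3.14035652 -0.00343735  0.71865525] [ 6.6682522   1.43441031 -4.70910464] [ 0.21890173 -1.45352194  0.41619606] -0.43128563091158867 38.170711986200075
```

Emit:
{"fn": "send_rows", "kwargs": {
  "moves": [
    [[0, 0, 0, -0.02], [0, 0, 0, -0.03], [0, 0, 0, -0.03], [0, 0, 0, -0.03], [0, 0, 0, -0.03], [0, 0, 0, -0.03], [0, 0, 0, -0.03], [0, 0, 0, -0.03], [0, 0, 0, -0.03], [0, 0, 0, -0.03]]
  ]
}}

```text
time: 27.25
ee_pos: [590.3, 165.1, 58.8]
tcp_rot: [3.141, -0.004, 0.747]
ft_force: [6.4, 1.8, -4.2]
width: 38.7
gripper_force: 25.0
```

```bash
cat > r.py <<'E'
from h import *
s=status.get_state();print(s['time'],s['ee_pos'],s['tcp_rot'],s['ft_force'],s['torque'],s['joint_torque'][6],s['width'])
E
python3 r.py
```

```text
27.25 [590.28804502 165.13176271  58.8242193 ] [ 3.1405646  -0.00351135  0.7474941 ] [ 6.43198596  1.76224265 -4.20370322] [ 0.27017397 -1.38743652 -0.02078028] 0.020417430787347257 38.67649318792635
```

Emit:
{"fn": "send_rows", "kwargs": {
  "moves": [
    [[0, 0, 0, -0.02], [0, 0, 0, -0.03], [0, 0, 0, -0.03], [0, 0, 0, -0.03], [0, 0, 0, -0.03], [0, 0, 0, -0.03], [0, 0, 0, -0.03], [0, 0, 0, -0.03], [0, 0, 0, -0.03], [0, 0, 0, -0.03]]
  ]
}}

```text
time: 28.25
ee_pos: [590.2, 165.1, 58.8]
tcp_rot: [3.141, -0.003, 0.777]
ft_force: [6.5, 2.6, -4.4]
width: 38.4
gripper_force: 25.0
```

```bash
python3 r.py
```

```text
28.25 [590.24617589 165.14045278  58.81591286] [ 3.14053145 -0.0033854   0.77748966] [ 6.51534893  2.60776256 -4.4281743 ] [ 0.2832211  -1.4053875  -0.02808496] 0.02594990946818143 38.36655022459818
```

Emit:
{"fn": "send_rows", "kwargs": {
  "moves": [
    [[0, 0, 0, -0.02], [0, 0, 0, -0.04], [0, 0, 0, -0.04], [0, 0, 0, -0.04], [0, 0, 0, -0.04], [0, 0, 0, -0.04], [0, 0, 0, -0.04], [0, 0, 0, -0.04], [0, 0, 0, -0.04], [0, 0, 0, -0.04]]
  ]
}}

```text
time: 29.25
ee_pos: [590.2, 165.2, 58.9]
tcp_rot: [3.14, -0.003, 0.818]
ft_force: [6.7, 1.5, -4.0]
width: 38.7
gripper_force: 25.0
```

```bash
python3 r.py
```

```text
29.25 [590.24837956 165.20666141  58.88729023] [ 3.1403803  -0.00340852  0.8175793 ] [ 6.71943488  1.54349478 -3.98000973] [ 0.27564806 -1.44044051 -0.03168852] -0.0037037525908090174 38.72593996545977
```

Emit:
{"fn": "send_rows", "kwargs": {
  "moves": [
    [[0, 0, -0.1, -0.12], [0, 0, -0.2, -0.24], [0, 0, -0.3, -0.36], [0, 0, -0.5, -0.48], [0, 0, -0.6, -0.6], [0, 0, -0.7, -0.72], [0, 0, -0.8, -0.84], [0, 0, -0.9, -0.96], [0, 0, -1.0, -1.08], [0, 0, -1.1, -1.2]]
  ]
}}

```text
time: 30.25
ee_pos: [589.0, 165.4, 60.0]
tcp_rot: [3.14, -0.001, 2.023]
ft_force: [1.9, 1.8, -1.0]
width: 38.5
gripper_force: 25.0
```

```bash
python3 r.py
```

```text
30.25 [589.01827883 165.4112218   59.95108677] [ 3.13999057e+00 -1.01367805e-03  2.02258805e+00] [ 1.90009532  1.77334655 -0.98548827] [ 0.3919413  -0.55117353 -0.09762278] -1.5806986391544342 38.49096275566254
```

Emit:
{"fn": "send_rows", "kwargs": {
  "moves": [
    [[0, 0, 0, -0.08], [0, 0, -0.1, -0.16], [0, 0, -0.2, -0.24], [0, 0, -0.3, -0.28], [0, 0, -0.3, -0.29], [0, 0, -0.3, -0.29], [0, 0, -0.3, -0.29], [0, 0, -0.3, -0.29], [0, 0, -0.3, -0.29], [0, 0, -0.3, -0.29]]
  ]
}}

```text
time: 31.25
ee_pos: [588.8, 165.2, 60.2]
tcp_rot: [3.141, -0.0, 2.306]
ft_force: [2.0, 5.4, 0.6]
width: 39.0
gripper_force: 25.0
```

```bash
python3 r.py; python3 - <<'E'
from h import *
for n in ["wrist","scene"]:
    p=eyes.read_camera(n)
    if n=="wrist": 
        cv2.imwrite("pics/w5.png",p["frame"])
    W=world(p); P=W.reshape(-1,3)
E
```

```text
31.25 [588.76503868 165.16689166  60.1888966 ] [ 3.14059565e+00 -3.34539936e-04  2.30617202e+00] [1.95467128 5.4479491  0.64811823] [ 1.11903610e+00 -4.83293715e-01  9.81478053e-04] 0.01586368423886597 38.95184207071692
```

View pics/w5.png

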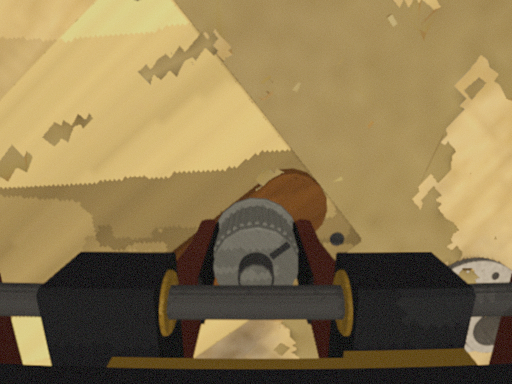

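```bash
python3 - <<'E'
from h import *
p=eyes.read_camera("wrist"); W=world(p)
R=cv2.Rodrigues(np.array(p["rvec"],float))[0]; C=-R.T@np.array(p["tvec"],float).reshape(3)
def top(px,z):
    n=cv2.undistortPoints(np.array([[px]],float),p["mtx"],p["dist_coeffs"]).ravel(); d=R.T@np.array([*n,1]); return C+d*(z-C[2])/d[2]
a,b=top((273,257),70.8),top((288,245),70.8)
q=W[205:255,220:292].reshape(-1,3); q=q[(q[:,2]>66)&(q[:,2]<76)]; print("top z",np.median(q[:,2]))
d=b-a; print(a,b,np.degrees(np.arctan2(d[1],d[0])),[np.degrees(np.arctan2(v[1]-164.8,v[0]-589.2)) for v in (a,b)])
E
```

```text
top z 70.42816824255229
[591.76663079 173.89356368  70.8       ] [592.71542944 182.5354943   70.8       ] 83.73458294720974 [np.float64(74.23844101818491), np.float64(78.78847653336953)]
```

```bash
python3 -c "
from h import *
print(env.finish_job())"
```

```text
the job is handed in; nothing more can be done
None
```

Both offcuts are flat in the scrap box. I screwed the nut down to its stop, backed it off about 1.56 rad (a quarter turn is 1.57), and handed in the job at about 31 s with the nut still gripped.

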